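Unclamp the watch test chest and hold its sprung lid at 60 degrees

ROBOT

A 7-joint arm with a two-finger parallel gripper is mounted at the origin on the work surface. World frame = base frame: x ahead of the robot, y to its left, z up, the work surface at z = 0. Lengths are in mm, angles in rad, forces in N, time in s.
With the tool pointing down it reaches from about 425 to 1025 mm from the base axis. Payload 9.4 kg.
Tool frame: the origin (TCP) lies between the finger pads; the fingertips stand 17 mm ahead of it and the grasp point (between the pads) lies 2 mm behind it; z points along the fingers, y is the line along which they close (so a half turn about z gives the same grasp; the last joint's range is limited). The gripper opens to 85 mm and grips with 20 to 120 N. Pads are 22 mm wide; open, the fingers measure 114 mm over their backs; the gripper's body (76 mm by 85 mm) begins 54 mm behind the grasp point. The pads swing forward as they close: fully open they stand 13 mm farther back than shut.
Start: joints at [1.246, 0.599, -0.003, 1.599, 0.002, 0.943, -0.08], TCP at [177.813, -702.856, 248.275] pointing down, gripper open.
Joint ranges: [-2.57, 2.57], [-0.35, 1.97], [-1.29, 1.29], [0.11, 2.56], [-1.05, 4.19], [0.11, 1.86], [-2.63, 2.63]. Speed limits (rad/s): [2.22, 2.22, 3.01, 3.01, 3.14, 3.14, 3.14].

INTERFACE

Orientations are given as a unit quaternion [x, y, z, w].
In Python, from cell import reach, line_to, set_joints, set_gripper, sleep, solve_ik, get_obs, capture, camera_info, Unreachable, close_job gives the robot as it stands. The module is installed in compiled form; this text tells all that it offers. Calls block until the motion is done:
- reach(position, orientation): joint-space move of the TCP to a pose.
- line_to(position, rotation=None, v=150, max_force=None): straight line of the TCP; rotation=None keeps the orientation; v is the mean speed in mm/s. With max_force (N) it stops when the force on the tool has changed by that much, and returns True; else False.
- set_joints(angles): joint-space move.
- set_gripper(opening, grasp_force=None): opening from 0.0 (shut) to 1.0 (fully open); grasp_force is the grip in N (None keeps the last); returns when the fingers have stopped.
- sleep(seconds).
- solve_ik(position, orientation): joint angles nearest the present ones, or None.
- get_obs(): the state.
- capture(name): name is "scene" or "top"; returns the picture (384x512x3 uint8, red, green, blue); there is no depth.
- camera_info(name): a dict with "camera_matrix" (3x3 intrinsics, pixels), "position" and "orientation" of the camera in the world. Camera axes: x right, y down, z forward; pixel columns grow to the right and rows downward; lengths in mm; the calibration is good to about 2 mm. A picture is of the moment at which its call begins. camera_info takes no time and is no camera call.
A pose or a line that the arm cannot do raises Unreachable and nothing moves.
- close_job(): hands the job in; it is judged then, once.
The state is a dict: "t": time; "joint_positions": joint angles; "dq": joint speeds; "joint_efforts": joint torques, N m; "ee_pos": TCP position; "eef_rot": TCP orientation; "force": force on the tool from outside, world axes, zero at the start; "moment": the same for the moment, N m; "finger_gap": opening from 0.0 (shut) to 1.0 (fully open); "gripper_force": force on a finger pad.
Only numpy, scipy, OpenCV 4.12 (cv2) and the standard library are available. Lean on these libraries where they do the work, as an engineer would, in place of code of your own. Each camera call takes 0.05 s, during which the arm holds its last target. There are 200 camera calls.

TASK

The white sound-proof test chest on the watch bench is clamped shut. Throw the toggle clamp on its side back over centre, all the way, so that its arm stands clear of the lid; only then raise the sprung lid by the handle bar at its front and hold it open at 60 degrees from shut, where the mirror inside it shows the dial of the watch. Finish while holding: keep the bar in the gripper with the lid still at that angle, do not let go, and leave the other things on the bench where they are.

Things in the scene. Friction and masses are not known exactly. Their poses are not given: they have to be found in the camera images.
- chest: White box, 170 (x) x 190 (y) x 90 mm high without its lid, fixed to the bench, turned by up to 20 degrees. Origin: centre of its underside, on the bench surface. Its x axis points from the front (handle bar side, roughly towards the robot) to the rear (hinge side), y to the side that carries the toggle clamp, z up.
- lid (a joint): Angle of the lid in rad: 0 shut, grows as the front edge rises, stop at 1.75; 60 degrees = 1.047. White slab 170 x 190 x 12 mm, about 0.45 kg, on top of the chest, hinged along its rear edge; its top is 102 mm above the bench when shut. Weight and a torsion spring (0.25 N m/rad, slack at -0.3 rad) pull it shut from any angle: about 3 N at the bar.
- lid_hinge (a point): Middle of the lid's hinge line, which runs along the chest's y axis: at (85, 0, 96) mm in the chest's frame. It does not move with the lid.
- lid_bar (a point): The lid's handle: level round steel bar, 12 mm thick, 116 mm long along its y, parallel to the hinge line, 45 mm in front of the lid's front edge on two 10 mm posts 50 mm either side of its middle. Origin: its middle, 215 mm from the hinge line; at lid angle a it is 215 cos a mm in front of that line and 215 sin a mm above. Being round it can turn between the pads, the tool staying vertical.
- clamp (a joint): Angle of the toggle clamp in rad: 0 clamped (black handle upright, steel arm level, pad on the lid), grows as the handle swings outwards (chest's +y); at the stop, 1.65, the handle lies level and the arm stands upright beside the lid. One rigid right-angled piece on a pin along the chest's x. Falls back from below about 0.5, falls open from above about 0.9; under 3 N at the handle.
- clamp_pivot (a point): The clamp's pin, at (-30, 122, 125) mm in the chest's frame. The arm reaches 69 mm from it (14 mm wide, 12 mm thick), with a 14 mm pad spindle 62 mm from it that reaches down to the lid. It does not move with the clamp.
- clamp_tip (a point): Centre of the top end of the clamp's handle, 110 mm from the pin. The handle's black grip is a 20 mm thick cylinder that reaches from 32 to 110 mm from the pin. When clamped it stands upright with its top 235 mm above the bench.
- glue: Bystander: small red bottle with a white pointed cap, 38 mm across, 112 mm high, upright. Origin: centre of its underside.
- loupe: Bystander: black eye loupe, 36 mm across, 32 mm high. Origin: centre of its underside.
- jar: Bystander: low glass jar with a metal cap, 48 mm across, 35 mm high. Origin: centre of its underside.
- opener: Bystander: flat steel case opener, 125 mm long along its x (from -80 to +45 mm), 36 mm wide at its head, 12 mm high. Origin on its underside.
- figure: Bystander: small figure with a blue hat, 36 mm across, 72 mm high. Origin: centre of its underside.
- cushion: Bystander: grey watch cushion, 60 x 75 x 38 mm. Origin: centre of its underside.
- spare_watch: Bystander: watch with a straight black strap, 170 mm long along its x, lying in a shallow black tray. Origin: centre of its underside.

How it is judged:
By the outcome, as a careful person would: the job done as asked, in the order asked, and still so for the second after the job is handed in, while the arm keeps its last pose, push and grip.
It also fails if it takes over 53 s, if anything falls off the work surface, if the arm or the gripper's body presses on something with over 40 N, if the wrist force passes 120 N, or if a joint passes its speed limit or range.

## Working session

There is one attempt and no reset: what is moved stays moved. The work goes in short steps, each a Python script; the robot and the scene stay as the last script left them, time stands still between calls to the robot, and variables do not carry over. Pictures are saved under pics/ and viewed, at most 10 in all, crops included, and the job is handed in when it is done.

```bash
mkdir -p pics
python3 - <<'E'
from cell import *
import cv2
for n in("scene","top"):
    im=capture(n); cv2.imwrite(f"pics/{n}0.png",im[:,:,::-1]); i=camera_info(n); print(n,i)
print(get_obs()["t"])
E
```

```text
scene {'camera_matrix': array([[484.59482711,   0.        , 260.49335512],
       [  0.        , 484.59482711, 191.17964293],
       [  0.        ,   0.        ,   1.        ]]), 'position': array([1385.15585679,   34.41599031, 1288.59781094]), 'orientation': array([ 0.65349024,  0.68870422, -0.2239476 , -0.22019191])}
top {'camera_matrix': array([[408.51136893,   0.        , 250.43459438],
       [  0.        , 408.51136893, 192.31146841],
       [  0.        ,   0.        ,   1.        ]]), 'position': array([ 353.24383567,   12.00141134, 1275.81713902]), 'orientation': array([-0.69811133,  0.71036412, -0.05670213,  0.06934154])}
0.1
```

View pics/scene0.png

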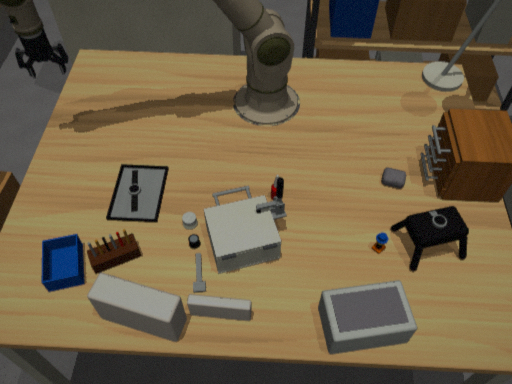

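View pics/top0.png

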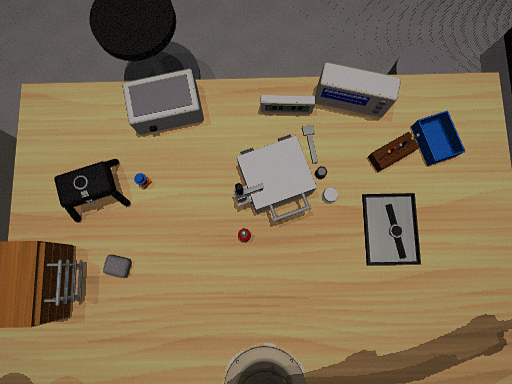

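The scene view shows the chest near (240,230), with the clamp near (275,205) and the red glue beside it. The top view shows the lid around (277,173), the bar near (290,211), the handle tip near (239,188) and the glue at (244,235).

```bash
cat > h.py <<'E'
import numpy as np, cv2
from scipy.spatial.transform import Rotation as R
from cell import *
def ray(n,uv):
    i=camera_info(n); d=np.linalg.inv(i["camera_matrix"])@[uv[0],uv[1],1]
    return i["position"],R.from_quat(i["orientation"]).apply(d)
def cast(n,uv,z):
    p,d=ray(n,uv); return p+d*(z-p[2])/d[2]
def two(a,b):
    p,d=ray("scene",a); q,e=ray("top",b)
    s=np.linalg.lstsq(np.c_[d,-e],q-p,rcond=None)[0]
    x,y=p+s[0]*d,q+s[1]*e; return (x+y)/2,np.linalg.norm(x-y)
def proj(n,P):
    i=camera_info(n); c=i["camera_matrix"]@R.from_quat(i["orientation"]).inv().apply(np.asarray(P)-i["position"]); return c[:2]/c[2]
E
python3 - <<'E'
from h import *
S=cv2.imread("pics/scene0.png");T=cv2.imread("pics/top0.png")
for n,im,c in(("scene",S,(240,220)),("top",T,(277,170))):
    print(n,"lid pix",im[c[1],c[0]])
    h=cv2.cvtColor(im,cv2.COLOR_BGR2HSV)
    m=((h[...,1]<35)&(h[...,2]>(im[c[1],c[0]].min()-12))).astype(np.uint8)
    m=cv2.morphologyEx(m,cv2.MORPH_OPEN,np.ones((7,7)))
    k,l,st,ce=cv2.connectedComponentsWithStats(m); i=l[c[1],c[0]]
    cs=max(cv2.findContours((l==i).astype(np.uint8),cv2.RETR_EXTERNAL,cv2.CHAIN_APPROX_NONE)[0],key=cv2.contourArea)
    P=np.array([cast(n,p+0.0,102)[:2] for p in cs[:,0]],np.float32)
    r=cv2.minAreaRect(P); print(r, "\n",cv2.boxPoints(r).round())
hh=cv2.cvtColor(T,cv2.COLOR_BGR2HSV)
red=((hh[...,0]<8)|(hh[...,0]>172))&(hh[...,1]>150)&(hh[...,2]>80)
ys,xs=np.nonzero(red[150:260,200:320]);print("glue top",xs.mean()+200,ys.mean()+150,cast("top",(xs.mean()+200,ys.mean()+150),75))
a=cv2.resize(S[170:275,190:300],None,fx=5,fy=5,interpolation=2);b=cv2.resize(T[125:250,220:350],None,fx=4,fy=4,interpolation=2)
cv2.imwrite("pics/sc.png",a);cv2.imwrite("pics/tc.png",b)
E
```

```text
scene lid pix [147 158 158]
((627.5067138671875, -46.25126647949219), (166.63526916503906, 187.86944580078125), 18.841386795043945) 
 [[ 518.   16.]
 [ 579. -162.]
 [ 737. -108.]
 [ 676.   70.]]
top lid pix [160 162 167]
((625.609619140625, -44.709136962890625), (167.79769897460938, 187.70257568359375), 18.910005569458008) 
 [[ 516.   17.]
 [ 577. -161.]
 [ 735. -106.]
 [ 675.   71.]]
glue top 243.75675675675677 234.55405405405406 [444.5564631   53.40640363  75.        ]
```

View pics/sc.png

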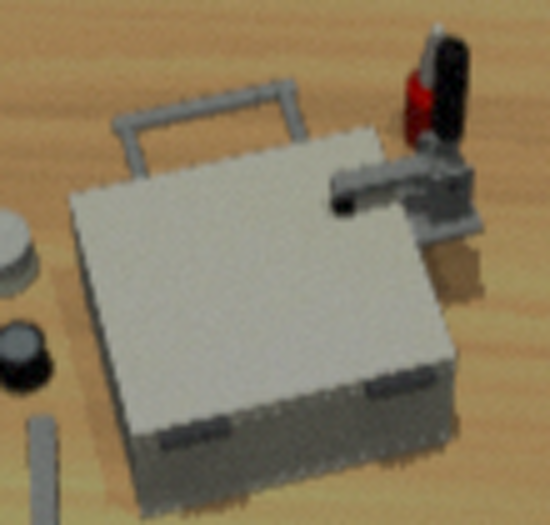

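View pics/tc.png

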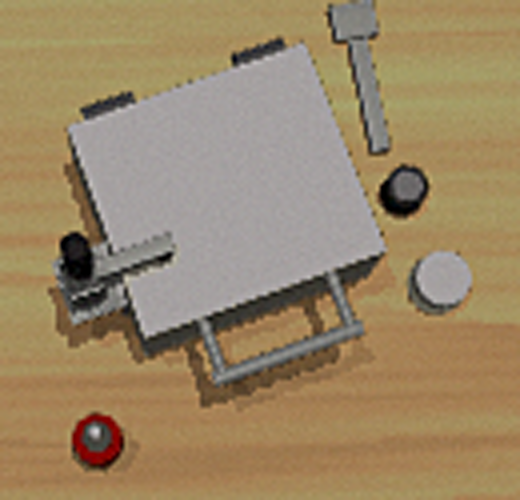

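```bash
cat >> h.py <<'E'
yaw=np.deg2rad(18.87); C=np.array([626.5,-45.5,0]); RC=R.from_euler("z",yaw)
W=lambda p: C+RC.apply(p)
c,s=np.cos(yaw),np.sin(yaw)
Qs=[R.from_matrix(k*np.array([[-s,c,0],[c,s,0],[0,0,-k]]).T).as_quat() for k in(1,-1)]
def st(tag=""):
    o=get_obs(); print(tag,round(o["t"],2),"chest",RC.inv().apply(np.array(o["ee_pos"])-C).round(1),"F",np.round(RC.inv().apply(o["force"]),1),round(o["finger_gap"],3),np.round(o["gripper_force"],1))
E
python3 - <<'E'
from h import *
for P in((-30,122,235),(-30,53,125),(-130,0,96)): print([proj(n,W(P)).round(1) for n in("scene","top")])
def tcp(th,s,clear=0):   # lower outer finger corner on the handle's inner face
    y=122+s*np.sin(th)-10*np.cos(th)-11; z=125+s*np.cos(th)+10*np.sin(th)+17
    return W([-30,y-clear,z])
q0=np.array(get_obs()["joint_positions"])
for k,Q in enumerate(Qs):
    print(k,[None if (j:=solve_ik(p,Q)) is None else np.round(j,2) for p in(tcp(0,75,12),tcp(1.5,75),W([-130,0,94]),W([-22.5,0,280]))])
E
```

```text
[array([280.4, 179.2]), array([238.4, 185.9])]
[array([256.2, 207.4]), array([262.9, 185.2])]
[array([230.7, 190.8]), array([291.8, 212.8])]
0 [array([ 0.23,  0.5 , -0.54,  1.97,  0.36,  0.77, -0.19]), array([ 0.04,  0.57, -0.53,  2.06,  0.47,  0.64, -0.47]), array([ 0.3 ,  0.61, -0.35,  2.2 ,  0.51,  0.41, -0.12]), array([ 0.39,  0.48, -0.57,  1.82,  0.31,  0.94,  0.01])]
1 [array([-0.82,  0.71,  1.11,  2.03, -0.82,  0.94, -2.08]), array([-0.9 ,  0.71,  0.92,  2.12, -0.86,  0.75, -2.23]), array([-0.15,  0.62,  0.31,  2.22, -0.51,  0.37, -2.22]), array([-0.68,  0.66,  1.12,  1.88, -0.69,  1.05, -2.08])]
```

```bash
cat >> h.py <<'E'
Q=Qs[0]
def tcp(th,s,clear=0):
    y=122+s*np.sin(th)-10*np.cos(th)-11; z=125+s*np.cos(th)+10*np.sin(th)+17
    return W([-30,y-clear,z])
E
python3 - <<'E'
from h import *
p=np.array(get_obs()["ee_pos"]); set_gripper(0.0)
line_to(p+[0,0,120],v=300)
a=tcp(0,75,14); reach(a+[0,0,130],Q); st("above")
print(line_to(a,v=150,max_force=20)); st("beside")
for th in np.arange(0,1.36,.15):
    if line_to(tcp(th,75),v=90,max_force=25): print("stopped"); break
    st(round(th,2))
sleep(.5)
for n in("scene","top"): cv2.imwrite(f"pics/{n}1.png",capture(n)[:,:,::-1])
a=cv2.imread("pics/scene1.png")[100:280,170:330];b=cv2.imread("pics/top1.png")[90:270,190:350]
cv2.imwrite("pics/v1.png",cv2.resize(np.hstack([a,b]),None,fx=2.5,fy=2.5,interpolation=2))
E
```

```text
above 4.33 chest [-30.1  86.  346.9] F [-0.6  0.2  0.1] -0.002 0.0
False
beside 5.34 chest [-29.5  87.1 217.8] F [-0.1 -0.3  0.1] 0.002 0.0
0.0 5.65 chest [-29.7 101.9 217.7] F [-0.2 -1.   0.5] -0.002 0.2
0.15 5.92 chest [-29.9 112.9 217.8] F [ 0.9 -0.9  0.6] -0.001 0.2
0.3 6.2 chest [-30.  124.  216.6] F [ 0.7 -0.6  0.2] -0.002 0.1
0.45 6.47 chest [-30.  135.  213.8] F [ 0.4 -0.5  0.4] -0.002 0.0
0.6 6.75 chest [-30.1 145.4 209.5] F [ 0.5 -0.5  0.3] -0.002 0.0
0.75 7.03 chest [-30.1 154.9 203.6] F [ 0.3 -0.3  0. ] 0.0 0.0
0.9 7.3 chest [-30.1 163.6 196.3] F [0.2 0.3 0.7] 0.001 0.0
1.05 7.58 chest [-30.2 171.1 187.9] F [ 0.2 -0.9  0.4] -0.0 0.0
1.2 7.85 chest [-30.2 177.4 178.3] F [ 0.8 -0.3 -0.6] -0.003 0.0
1.35 8.12 chest [-30.2 182.1 167.9] F [ 0.9 -0.2  0.3] 0.001 0.0
```

View pics/v1.png

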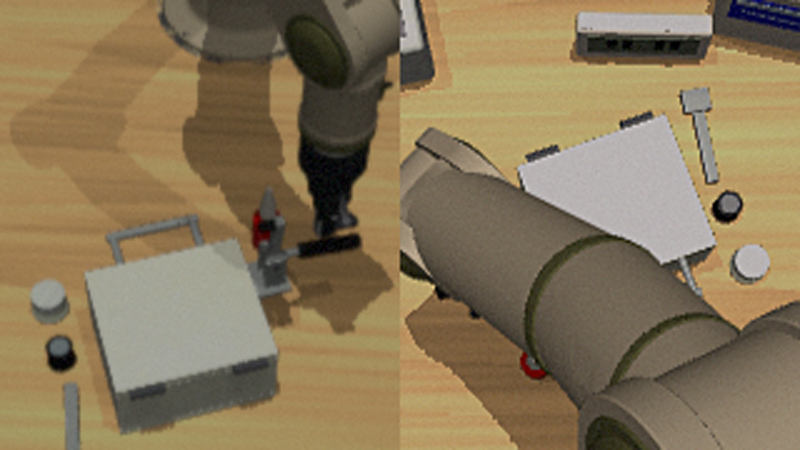

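The arm stands upright and the handle lies level at scene pixel (313,196), beside the glue, which hasn't moved. I'll press the handle lightly to confirm it's at the stop, then grasp the bar.

Run:
```python
from h import *
for th in(1.4,1.65): print(th,proj("scene",W([-30,122+110*np.sin(th),125+110*np.cos(th)])))
print(line_to(tcp(1.75,75),v=60,max_force=6)); st("press")
p=np.array(get_obs()["ee_pos"]); line_to([*p[:2],320],v=250)
set_gripper(0.42,60)
reach(W([-130,0,200]),Q); st("over bar")
print(line_to(W([-130,0,94]),v=100,max_force=15)); st("at bar")
for n in("scene",): cv2.imwrite("pics/s2.png",cv2.resize(capture(n)[130:270,190:330,::-1],None,fx=4,fy=4,interpolation=2))
```

```text
1.4 [314.12907426 190.49033125]
1.65 [313.61437656 195.86244547]
True
press 9.13 chest [-29.8 185.1 146.9] F [-2.1 -0.7 12.5] 0.003 5.9
over bar 11.37 chest [-128.5    1.   200.8] F [0.1 0.1 0.4] 0.421 0.0
False
at bar 12.57 chest [-1.297e+02 -1.000e-01  9.440e+01] F [ 0.4 -0.4  0.1] 0.423 0.0
```

View pics/s2.png

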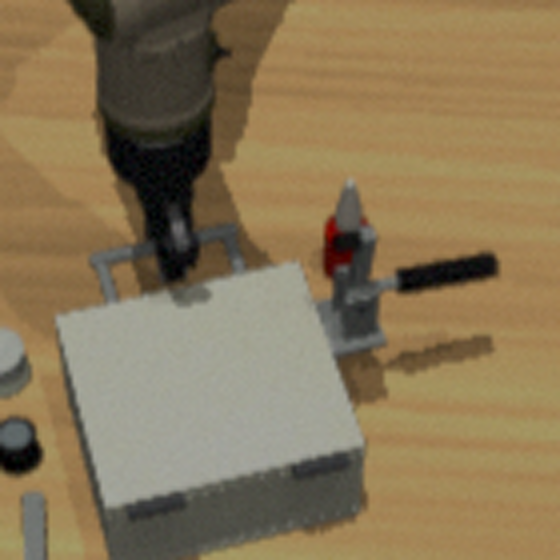

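The clamp is at its stop: contact came at the height expected for 1.65 rad. The gripper straddles the bar at crop (175,250). Next I grip and lift along the arc.

Run:
```python
from h import *
set_gripper(0.0,60); sleep(.3); st("grip")
o=get_obs()
if o["finger_gap"]<.08: raise SystemExit("missed")
for d in range(5,61,5):
    a=np.deg2rad(d)
    if line_to(W([85-215*np.cos(a),0,94+215*np.sin(a)]),v=60,max_force=30): print("stopped",d); st(); break
    if d%10==0: st(d)
sleep(.5); st("end")
for n in("scene","top"): cv2.imwrite(f"pics/{n}3.png",capture(n)[:,:,::-1])
a=cv2.imread("pics/scene3.png")[120:280,170:330]
cv2.imwrite("pics/v3.png",cv2.resize(a,None,fx=3.7,fy=3.7,interpolation=2))
```

```text
grip 13.28 chest [-130.4   -0.2   94. ] F [-2.9 -1.7  2.1] 0.115 58.5
10 14.21 chest [-1.276e+02 -1.000e-01  1.316e+02] F [-6.3 -2.9 -3.9] 0.119 58.4
20 15.14 chest [-1.188e+02 -1.000e-01  1.677e+02] F [-7.8 -3.4 -1.1] 0.115 58.5
30 16.07 chest [-1.043e+02 -2.000e-01  2.015e+02] F [-12.7  -2.8   2.9] 0.113 58.5
40 17.01 chest [-8.450e+01 -2.000e-01  2.323e+02] F [-20.7  -2.3  10.7] 0.113 58.8
50 17.94 chest [-5.950e+01 -1.000e-01  2.598e+02] F [-29.5  -0.2  25.5] 0.114 59.6
60 18.88 chest [-2.570e+01 -2.000e-01  2.841e+02] F [-27.9   0.3  37.6] 0.111 62.9
end 19.38 chest [-2.59e+01 -2.00e-01  2.84e+02] F [-28.1  -0.2  38.3] 0.115 62.9
```

View pics/v3.png

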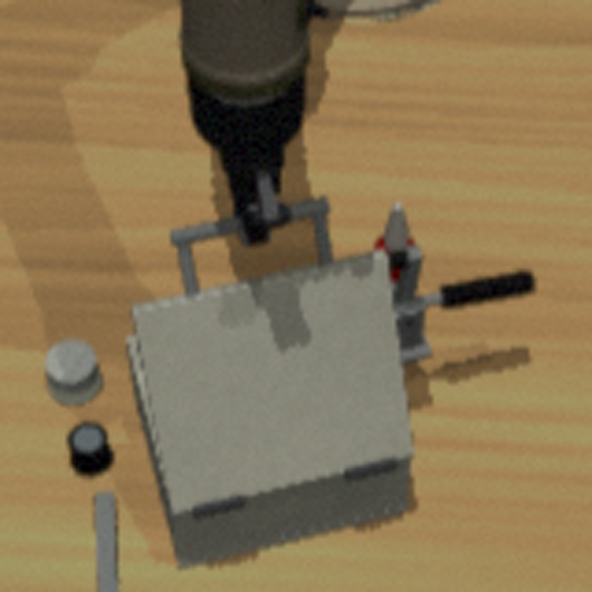

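The bar is still held, with its ends at scene pixels (218,184) and (258,175). The force is outward along the lid, so the bar has rolled a few mm in the pads. I'll estimate the true angle and relieve the strain.

```bash
cat >> h.py <<'E'
def bar(d):
    a=np.deg2rad(d); return [proj("scene",W([85-215*np.cos(a),y,96+215*np.sin(a)])).round(1) for y in(-58,58)]
def lidedge(d):
    a=np.deg2rad(d); return [proj("scene",W([85-170*np.cos(a)+6*np.sin(a),y,96+170*np.sin(a)+6*np.cos(a)])).round(1) for y in(-95,95)]
E
python3 - <<'E'
from h import *
for d in(56,58,60,62): print(d,"bar",bar(d),"lid",lidedge(d))
for z in (283,285.5):
    line_to(W([-23.5 if z<285 else -22.5,0,z]),v=30); sleep(.3); st(z)
a=capture("scene")[120:280,170:330,::-1]
cv2.imwrite("pics/v4.png",cv2.resize(a[20:120,20:120],None,fx=6,fy=6,interpolation=2))
E
```

```text
56 bar [array([215.4, 183. ]), array([257.7, 173.8])] lid [array([205.1, 202.5]), array([273.8, 187.1])]
58 bar [array([215.8, 183.9]), array([258.4, 174.6])] lid [array([205.4, 203.4]), array([274.4, 187.8])]
60 bar [array([216.3, 184.9]), array([259. , 175.5])] lid [array([205.8, 204.3]), array([275. , 188.7])]
62 bar [array([216.8, 185.9]), array([259.7, 176.5])] lid [array([206.1, 205.3]), array([275.6, 189.6])]
283 20.02 chest [-2.510e+01 -2.000e-01  2.848e+02] F [-14.2  -1.4  15.7] 0.112 62.0
285.5 20.57 chest [-2.320e+01 -1.000e-01  2.861e+02] F [-7.8 -3.4  4.8] 0.113 60.7
```

View pics/v4.png

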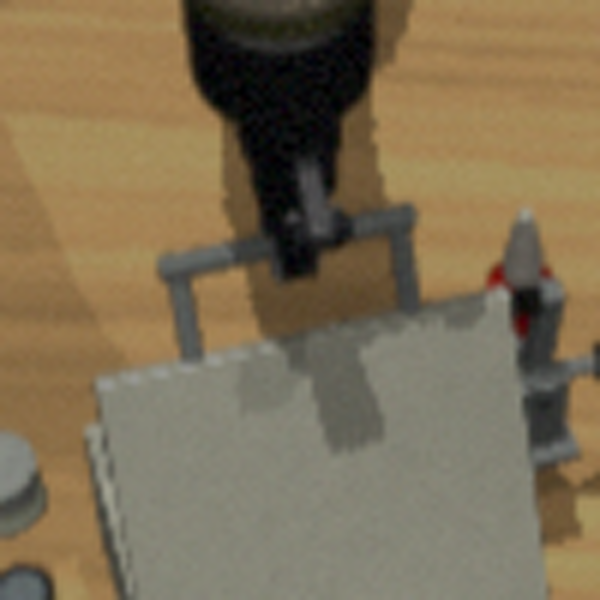

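The bar ends at (216.7,184.5) and (258.7,175.8) match the projection for 60°, as does the TCP (59.8°). The forces are low and the clamp is still open, so I'm handing it in.

Run:
```python
from h import *
sleep(.5); st("final"); print(close_job())
```

```text
final 21.12 chest [-2.320e+01 -1.000e-01  2.861e+02] F [-8.  -2.8  3.5] 0.115 60.7
the job is handed in; nothing more can be done
None
```

The job is handed in at 21 s: the clamp was thrown fully back to its stop first, and the gripper is holding the bar with the lid at about 60° (59.8° from the arm, 60° to within about 1° in the picture), nothing else on the bench touched.

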